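# Open the cuvette lid of the cell-density meter

### The arm

A 6-joint arm with a two-finger parallel gripper is mounted at the origin on the work surface. World frame = base frame: x ahead of the robot, y to its left, z up, the work surface at z = 0. Lengths are in m, angles in rad, forces in N, time in s.
With the tool pointing down it reaches from about 0.35 to 0.775 m from the base axis. Payload 7.3 kg.
Tool frame: the origin (TCP) lies between the finger pads; the fingertips stand robot.nose_length ahead of it and the grasp point (between the pads) is the TCP (robot.nose_length is the distance from the TCP to the fingertips, in m); y points along the fingers, z is the direction in which the jaws open and shut, and the axes are right-handed (so a half turn about y gives the same grasp; the last joint's range is limited). The gripper opens to 92 mm and grips with 3 to 60 N. Pads are 19 mm wide; open, the fingers measure 130 mm over their backs; the gripper's body (75 mm by 190 mm) begins 47 mm behind the grasp point.
Start: joints at [1.003, 0.342, 1.524, -0, 1.275, -0.146], TCP at [0.215, 0.479, 0.218] pointing down, gripper open.
Joint ranges: [-2.53, 2.53], [-0.77, 2.02], [0.04, 2.7], [-1, 4.14], [0.28, 2.66], [-3.11, 3.11]. Speed limits (rad/s): [2.57, 2.57, 3.14, 3.14, 3.14, 3.14].

### API

Orientations are given as a unit quaternion [w, x, y, z].
In Python, from plant import robot gives the robot as it stands.
- The arm moves only by the shell command python3 -m creep 'ROWS' [FORCE]. ROWS is JSON, a list of rows, each an object with "travel": the shift along the tool's x, y, z in m, a list of three; "yaw": the turn about the tool's y in degrees; "jaw": the finger opening in m, from 0 to 0.0918. In form: [{"travel": [tx, ty, tz], "yaw": yaw, "jaw": jaw}, ...]. A call has 1 to 12 rows; each row is the pose to reach, as a shift and turn from the pose commanded when the call began, along the tool's axes at that moment; what a row does not reach only later rows make up. A row lasts 1/8 s, in which the tool goes at most 62.5 mm and 10.7 degrees, less where a joint would pass 70% of its speed; a pose out of reach is approached as far as the arm can. A call with a gripper value outside its range is refused whole. The fingers move at their own pace and stop on an object; FORCE is the grip in N (left out, the last holds). Time passes only in rows, so rows that repeat a pose let the fingers close. It gives the time, the measured TCP pose, the force and the opening at its end, in the units of the state.
- robot.sense(): the state, without advancing time (a new reading comes with each control period).
- robot.capture(name): name is "scene" or "side" or "wrist"; returns (picture, depth): 400x640x3 uint8, blue, green, red; 400x640 float32, m along the optical axis (not along the pixel's ray), 0 where there is no reading.
- robot.camera_model(name): a dict with "fov_y" (degrees; the focal length in pixels is half the picture's height over the tangent of half this angle, whatever the lens; pixels are square), "cx", "cy" (the principal point, pixels), "R" (3x3) and "t" (3): a world point X has camera coordinates R X + t. Camera axes: x right, y down, z forward; pixel columns grow to the right and rows downward; lengths in m; the calibration is good to about 2 mm. The wrist camera is an equidistant fisheye: a pixel r from the principal point sees the ray r / f radians off the axis. A picture is of the moment at which its call begins: read the wrist's pose just before it. camera_model takes no time and is no camera call; for the wrist camera it gives the pose at the moment of the call.
- robot.sign_off(): hands the job in, once; it reports no verdict.
Trained networks look in the newest picture that a camera, given by its name, has taken for a name from the list of things; names that differ only in an ending like _2 or _b are one class to them, and where a whole thing is asked for, a point or a joint stands for the part that bears it (a point fixed in the world has none). Each returns a list of dicts, best first, with "p" (0 to 1); they miss things now and then, are a little off and sometimes report something else, mostly with a low value. They report only what shows in the picture. A call takes as long as a camera call.
- robot.spot_in(camera, label): "at" ([x, y, z] in m, in the coordinates of the camera as it stood for that picture, good to about 4 mm: the middle of the surface that is visible of it).
- robot.mark_of(camera, label): "at" ([x, y, z] in m, in the coordinates of the camera as it stood for that picture, good to about 4 mm: a listed point, or the origin of a listed thing).
The state is a dict: "time": time; "joint_pos": joint angles; "qd": joint speeds; "joint_efforts": joint torques, N m; "tool_pos": TCP position; "ee_rot": TCP orientation; "force": force on the tool from outside, world axes, zero at the start; "wrist_torque": the same for the moment, N m; "opening": opening from 0.0 (shut) to 1.0 (fully open).
Only numpy, scipy, OpenCV 4.12 (cv2) and the standard library are available. Lean on these libraries where they do the work, as an engineer would, in place of code of your own. Each camera call takes 0.05 s, during which the arm holds its last target. There are 200 camera calls.

### The job

Press the orange release tab on the grey cell-density meter so that its spring-loaded dark lid pops half-way up, then push the lid all the way back until it stays fully open by itself, so that the cuvette can be exchanged. Do not force the meter, leave the cuvette in its well, and do not move or pick up the bottle, jar and dishes beside it.

Things in the scene. Friction and masses are not known exactly. Their poses are not given: they have to be found in the camera images.
- meter: Light grey bench instrument, fixed, 170 mm wide (y). Origin on the bench; housing from x = -140 mm (front, facing roughly to the robot) to +120 mm (back), z up. Front deck (x -140 to -56 mm, with display and printed blue keys) 62 mm high; behind it the cuvette chamber, rim 95 mm high, under the lid. Tab pivot: along y at x = -66, z = 80 mm. Lid hinge: along y at x = 62, z = 96 mm.
- tab (a joint): Release tab: 0 = at rest, grows to 0.28 rad (stop) as the pad is pressed down, springs back when let go. The hook frees the lid at about 0.2 rad. Pressing 40 mm from the pivot takes about 1 N to start and 2.5 N at the stop, with 11 mm of travel; nearer the pivot it takes more.
- tab_pad (a point): Press point on top of the ribbed orange pad, mid-width, 40 mm in front of the pivot (meter x = -106, z = 86 mm at rest). Pad: meter x -124 to -70 mm, 36 mm wide. At its rear end an orange hook rises to z = 108 mm and lies over the white lip of the lid (hook front at x = -70 mm; it swings about 8 mm to the front as the pad goes down).
- lid (a joint): Lid hinge: 0 = shut (latched), about 0.9 rad = popped up, resting on its ejector pin, 1.57 = upright, 1.92 = fully open stop, leaning back. It falls back on to the pin if left before upright, and falls open by itself once past about 1.65 rad. Up to about 0.7 N at the lip moves it.
- lid_lip (a point): Middle of the front edge of the lid's white lip, 124 mm from the hinge line (meter x = -62, z = 99 mm when shut). The lid is a dark grey plate 114 x 112 x 10 mm; lip 12 mm long, 50 wide, 6 thick, flush with its underside. Popped up, the lip stands about 95 mm above the chamber rim: a finger in front of it, tip below it, can push it up and back.
- lid_hinge (a point): Middle of the lid's hinge line (fixed on the meter), on the lid's underside plane.
- cuvette_mid (a point): Centre of a clear square cuvette, 12.5 x 12.5 x 45 mm, standing loose in a 30 mm deep well under the lid (meter x = -5, y = 0); its top is 90 mm above the bench. Stays there.
- dropper_mid (a point): Bystander: centre of an amber dropper bottle, 36 mm across, 85 mm tall, loose on the bench beside the meter.
- jar_mid (a point): Bystander: centre of a white jar with red cap, 60 mm across, 80 mm tall, loose on the bench beside the meter.
- dishes_mid (a point): Bystander: centre of a stack of three culture dishes, 87 mm across, 38 mm tall, loose on the bench beside the meter.

How it is judged:
On the way, in this order (a step that is already met when the one before it is completed fails the run):
1. the release tab is being pressed while the lid is still shut (value of joint tab above 0.1 rad and value of joint lid below 0.15 rad).
2. the lid has popped up (value of joint lid above 0.4 rad).
At the end, for the whole second after the job is handed in: The lid rests fully open (joint above 1.8 rad) and still, the tab has sprung back (below 0.05 rad), the cuvette stands in its well (moved less than 8 mm, raised less than 5 mm), and bottle, jar and dishes are within 25 mm of where they stood (value of joint lid above 1.8 rad and velocity of joint lid between -0.1 and 0.1 rad/s and value of joint tab below 0.05 rad and z of cuvette_mid in the frame of meter below 0.0725 m and distance of cuvette_mid from where it was at the start of the episode below 0.008 m and distance of each of dropper_mid, jar_mid, dishes_mid from where it was at the start of the episode below 0.025 m); the robot touches nothing.
It fails at once if the cuvette is lifted or knocked (distance of cuvette_mid from where it was at the start of the episode above 0.01 m).
It fails at once if a bystander is moved, knocked over or lifted by more than 30 mm (distance of any of dropper_mid, jar_mid, dishes_mid from where it was at the start of the episode above 0.03 m).
It fails at once if the meter, its tab or lid is pushed with more than 40 N (contact force between any of the fingers, the arm and meter above 40 N).
It also fails if it takes over 42 s, if anything falls off the work surface, if the arm or the gripper's body presses on something with over 40 N, if the wrist force passes 120 N, or if a joint passes its speed limit or range.

## Working session

There is one attempt and no reset: what is moved stays moved. The work goes in short steps, Python scripts to look and compute and a shell command to move; the robot and the scene stay as the last step left them, time stands still between calls to the robot, and variables do not carry over. Pictures are saved under pics/ and viewed, about 8 in all and at most 12, crops included, and the job is handed in when it is done.

```bash
mkdir -p pics; ls; cat > h.py <<'E'
import numpy as np, cv2
from plant import robot
from scipy.spatial.transform import Rotation as Ro
def toW(cam,p):
    m=robot.camera_model(cam); return np.array(m["R"]).T@(np.array(p)-np.array(m["t"]))
def Rt():
    q=robot.sense()["ee_rot"]; return Ro.from_quat([q[1],q[2],q[3],q[0]]).as_matrix()
E
python3 - <<'E'
from h import *
s=robot.sense(); print(s["tool_pos"],s["opening"],robot.nose_length); print(Rt().round(3))
for c in ["scene","side"]:
    im,d=robot.capture(c); cv2.imwrite(f"pics/{c}1.png",im)
    for l in ["meter","tab_pad","lid_lip","lid_hinge","cuvette_mid","dropper_mid","jar_mid","dishes_mid"]:
        print(c,l,[(round(r["p"],2),toW(c,r["at"]).round(3)) for r in robot.mark_of(c,l)[:2]])
E
```

```text
pics
[0.21467911 0.47862455 0.21734341] 1.0011285478045984 0.019
[[ 0.912 -0.001  0.409]
 [-0.409 -0.001  0.912]
 [-0.    -1.    -0.002]]
scene meter [(0.76, array([ 0.576, -0.15 ,  0.002]))]
scene tab_pad [(0.89, array([ 0.472, -0.174,  0.086])), (0.21, array([0.508, 0.023, 0.016]))]
scene lid_lip [(0.83, array([ 0.516, -0.157,  0.099]))]
scene lid_hinge [(0.71, array([ 0.636, -0.137,  0.096]))]
scene cuvette_mid []
scene dropper_mid [(0.91, array([ 0.665, -0.292,  0.039])), (0.71, array([ 0.633, -0.139,  0.096]))]
scene jar_mid [(0.55, array([ 0.536, -0.316,  0.04 ]))]
scene dishes_mid [(0.6, array([0.508, 0.027, 0.018]))]
side meter [(0.89, array([ 0.576, -0.15 , -0.001]))]
side tab_pad [(0.77, array([ 0.468, -0.169,  0.084]))]
side lid_lip [(0.79, array([ 0.51 , -0.163,  0.098]))]
side lid_hinge [(0.95, array([ 0.633, -0.143,  0.094]))]
side cuvette_mid []
side dropper_mid [(0.73, array([ 0.662, -0.296,  0.04 ]))]
side jar_mid [(0.61, array([ 0.531, -0.316,  0.041]))]
side dishes_mid []
```

View pics/scene1.png

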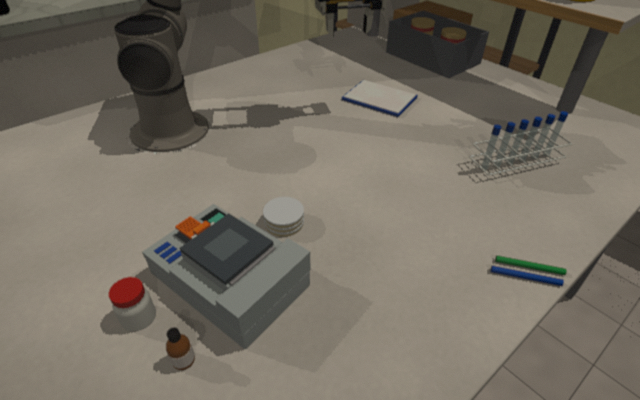

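View pics/side1.png

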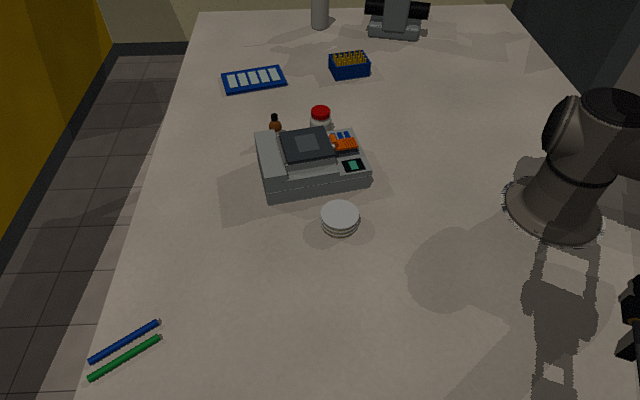

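Both views agree: the meter is near (0.576, -0.150) with yaw about 10.5°, and the tab faces the robot. In the scene picture the tab is at pixel (192,228) and the lid at (228,245). In the side picture the tab is at (343,144). I'll move above the pad with the fingers shut and tool x along meter x.

```bash
python3 -m creep '[{"travel":[0.5,0,-0.488],"yaw":-34.7,"jaw":0},{"travel":[0.5,0,-0.488],"yaw":-34.7,"jaw":0},{"travel":[0.5,0,-0.488],"yaw":-34.7,"jaw":0},{"travel":[0.5,0,-0.488],"yaw":-34.7,"jaw":0},{"travel":[0.5,0,-0.488],"yaw":-34.7,"jaw":0},{"travel":[0.5,0,-0.488],"yaw":-34.7,"jaw":0},{"travel":[0.5,0,-0.488],"yaw":-34.7,"jaw":0},{"travel":[0.5,0,-0.488],"yaw":-34.7,"jaw":0},{"travel":[0.5,0,-0.488],"yaw":-34.7,"jaw":0},{"travel":[0.5,0,-0.488],"yaw":-34.7,"jaw":0},{"travel":[0.5,0,-0.488],"yaw":-34.7,"jaw":0},{"travel":[0.5,0,-0.488],"yaw":-34.7,"jaw":0}]' 10
python3 - <<'E'
from h import *
s=robot.sense(); print(s["time"],s["tool_pos"],s["opening"],s["force"]); print(Rt().round(3))
im,d=robot.capture("wrist"); cv2.imwrite("pics/w1.png",im)
for l in ["meter","tab_pad","lid_lip","lid_hinge"]:
    print(l,[(round(r["p"],2),toW("wrist",r["at"]).round(3)) for r in robot.mark_of("wrist",l)[:2]])
E
```

```text
time: 2.4
tool_pos: [0.4719, -0.174, 0.2178]
ee_rot: [-0.704, 0.704, 0.064, -0.064]
force: [-0.1, -0.2, -0.2]
opening: 0.009
2.4 [ 0.47193494 -0.17404973  0.21777915] 0.008607757908732905 [-0.09497019 -0.20505857 -0.2483563 ]
[[ 0.984  0.    -0.18 ]
 [ 0.18  -0.     0.984]
 [ 0.    -1.    -0.   ]]
meter [(0.8, array([ 0.574, -0.15 ,  0.001]))]
tab_pad [(0.68, array([ 0.472, -0.163,  0.088]))]
lid_lip []
lid_hinge [(0.86, array([ 0.636, -0.127,  0.098]))]
```

View pics/w1.png

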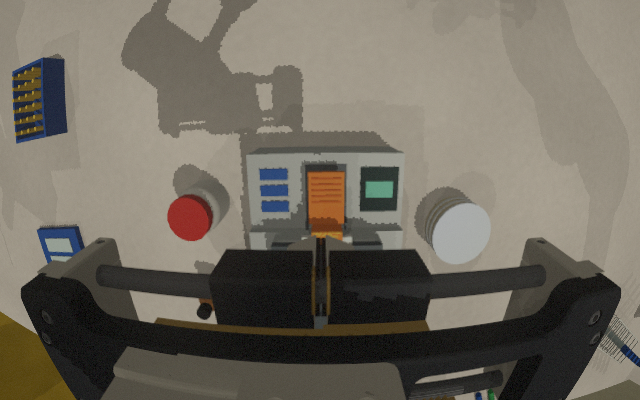

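The wrist view is square to the meter, so the yaw is good. The pad spans about x 306–346, y 165–232, almost under the fingers (x=320). I'll measure the orange pad by depth.

```bash
python3 - <<'E'
from h import *
m=robot.camera_model("wrist"); im,d=robot.capture("wrist")
h=cv2.cvtColor(im,cv2.COLOR_BGR2HSV); k=(h[...,0]<16)&(h[...,1]>150)&(h[...,2]>100)&(d>0)
k[:150]=0;k[240:]=0;k[:,:290]=0;k[:,360:]=0
v,u=np.nonzero(k); f=200/np.tan(np.radians(m["fov_y"]/2))
x,y=u-m["cx"],v-m["cy"]; r=np.hypot(x,y); t=r/f; s=np.tan(t)/r; z=d[k]
P=(np.c_[x*s*z,y*s*z,z]-np.array(m["t"]))@np.array(m["R"])
T=np.array(robot.sense()["tool_pos"]); Q=(P-T)@Rt()   # tool frame
print(len(P)); 
for q in (Q,P): print(np.percentile(q,[2,25,50,75,98],axis=0).round(4))
E
```

```text
2144
[[-0.0178  0.1102 -0.0144]
 [-0.0043  0.1316 -0.006 ]
 [ 0.0112  0.1323  0.003 ]
 [ 0.0278  0.1328  0.0112]
 [ 0.0377  0.1341  0.0198]]
[[ 0.4522 -0.1844  0.0839]
 [ 0.4663 -0.1735  0.0852]
 [ 0.4817 -0.1649  0.0857]
 [ 0.4977 -0.1566  0.0864]
 [ 0.5082 -0.1467  0.1078]]
```

Pad top is at z=0.086 (expected 0.086) and 113 mm below the fingertips. Its centre is 3 mm towards tool +z. Next I approach and start the press.

```bash
python3 -m creep '[{"travel":[-0.003,0.06,0.003],"yaw":0,"jaw":0},{"travel":[-0.003,0.1,0.003],"yaw":0,"jaw":0},{"travel":[-0.003,0.108,0.003],"yaw":0,"jaw":0},{"travel":[-0.003,0.112,0.003],"yaw":0,"jaw":0},{"travel":[-0.003,0.115,0.003],"yaw":0,"jaw":0},{"travel":[-0.003,0.118,0.003],"yaw":0,"jaw":0},{"travel":[-0.003,0.118,0.003],"yaw":0,"jaw":0}]'
```

```text
time: 3.58
tool_pos: [0.468, -0.1686, 0.1004]
ee_rot: [-0.704, 0.704, 0.065, -0.065]
force: [0.5, -0.1, 0.8]
opening: 0.002
```

```bash
python3 -m creep '[{"travel":[0,0.002,0],"yaw":0,"jaw":0},{"travel":[0,0.004,0],"yaw":0,"jaw":0},{"travel":[0,0.004,0],"yaw":0,"jaw":0}]'
python3 - <<'E'
from h import *
im,d=robot.capture("side"); cv2.imwrite("pics/side2.png",cv2.resize(im[90:230,200:420],None,fx=3,fy=3))
for c in ["side","scene"]:
    robot.capture(c); print([(round(r["p"],2),toW(c,r["at"]).round(3)) for r in robot.mark_of(c,"lid_lip")[:2]])
E
```

```text
time: 3.95
tool_pos: [0.4677, -0.1685, 0.0958]
ee_rot: [0.704, -0.704, -0.065, 0.065]
force: [0.5, -0.1, 0.2]
opening: 0.008
[(0.92, array([ 0.513, -0.165,  0.1  ]))]
[(0.72, array([ 0.515, -0.157,  0.099]))]
```

```bash
python3 -m creep '[{"travel":[0,0.0015,0],"yaw":0,"jaw":0},{"travel":[0,0.0025,0],"yaw":0,"jaw":0},{"travel":[0,0.0025,0],"yaw":0,"jaw":0}]'
python3 - <<'E'
from h import *
im,d=robot.capture("side"); cv2.imwrite("pics/side3.png",cv2.resize(im[60:220,200:420],None,fx=3,fy=3))
for c in ["side","scene"]:
    robot.capture(c); print([(round(r["p"],2),toW(c,r["at"]).round(3)) for r in robot.mark_of(c,"lid_lip")[:2]])
E
```

```text
time: 4.58
tool_pos: [0.4677, -0.1685, 0.0934]
ee_rot: [0.704, -0.704, -0.065, 0.065]
force: [-0.2, -0.7, 0.1]
opening: 0.002
[(0.72, array([ 0.514, -0.16 ,  0.101])), (0.42, array([ 0.531, -0.316,  0.04 ]))]
[(0.57, array([ 0.515, -0.158,  0.098]))]
```

View pics/side3.png

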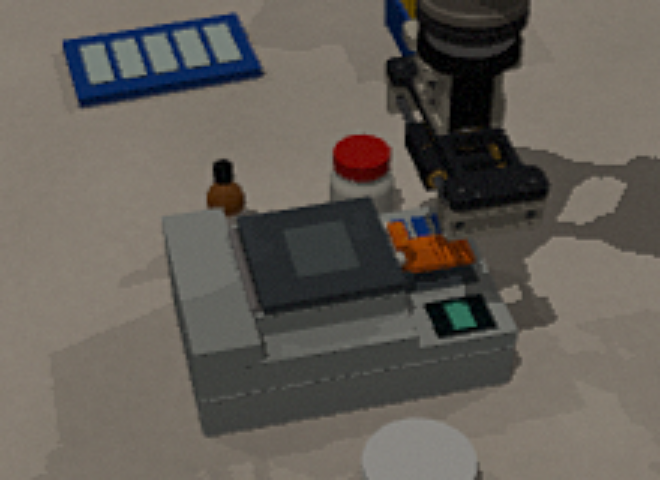

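The side view shows the lid still shut, and the gripper (490,200) appears near or above the front of the pad with no force read. I'll check the wrist view and the scene crop.

```bash
python3 - <<'E'
from h import *
im,d=robot.capture("wrist"); im2,_=robot.capture("scene")
a=im[100:360,130:510]; b=cv2.resize(im2[170:330,100:330],None,fx=1.65,fy=1.65)
b=cv2.copyMakeBorder(b,0,max(0,260-b.shape[0]),0,0,0)[:260]
cv2.imwrite("pics/c4.png",np.hstack([a,b])); print(a.shape,b.shape)
print([ (round(r["p"],2),toW("scene",r["at"]).round(3)) for r in robot.mark_of("scene","tab_pad")], robot.sense()["force"],robot.sense()["joint_efforts"])
E
```

```text
(260, 380, 3) (260, 380, 3)
[(0.77, array([ 0.471, -0.169,  0.087]))] [ 0.07735977 -0.03712432 -0.01005246] [-1.63209275e-03 -4.28597617e+01 -1.94820392e+01 -6.43435889e-02
  4.01120866e-02  2.98269902e-05]
```

View pics/c4.png

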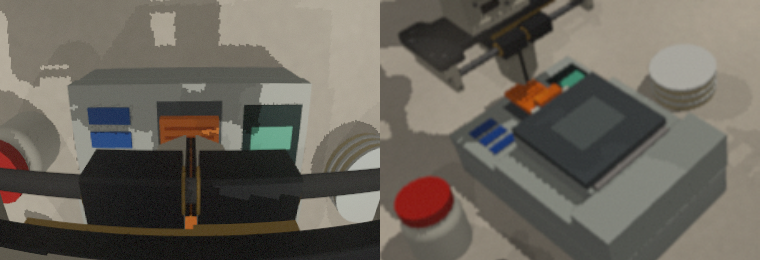

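```bash
python3 - <<'E'
from h import *
T=np.array(robot.sense()["tool_pos"]); R=Rt()
for c in ["wrist","scene","side"]:
    m=robot.camera_model(c); im,d=robot.capture(c)
    h=cv2.cvtColor(im,cv2.COLOR_BGR2HSV); k=(h[...,0]<18)&(h[...,1]>150)&(h[...,2]>90)&(d>0)
    v,u=np.nonzero(k); f=200/np.tan(np.radians(m["fov_y"]/2)); z=d[k]
    x,y=u-m["cx"],v-m["cy"]; r=np.hypot(x,y)+1e-9; s=np.tan(r/f)/r if c=="wrist" else 1/f
    P=(np.c_[x*s*z,y*s*z,z]-np.array(m["t"]))@np.array(m["R"])
    P=P[(np.linalg.norm(P[:,:2]-[.48,-.167],axis=1)<.06)&(P[:,2]>.05)]
    Q=(P-T)@R
    print(c,len(P))
    for a in np.arange(-.03,.05,.006):
        w=(Q[:,0]>=a)&(Q[:,0]<a+.006)
        if w.sum()>2: print("  x",round(a+.003,3),"n",w.sum(),"z",np.median(P[w,2]).round(4),"lat",np.percentile(Q[w,2],[3,97]).round(3))
E
```

```text
wrist 1471
  x -0.021 n 12 z 0.193 lat [0.    0.002]
  x -0.015 n 525 z 0.0852 lat [-0.016  0.017]
  x -0.009 n 536 z 0.0856 lat [-0.016  0.018]
  x -0.003 n 256 z 0.0856 lat [-0.016  0.018]
  x 0.009 n 4 z 0.0627 lat [-0.02 -0.  ]
  x 0.039 n 39 z 0.108 lat [-0.002  0.005]
  x 0.045 n 79 z 0.1079 lat [-0.002  0.005]
  x 0.051 n 18 z 0.1079 lat [-0.002  0.003]
scene 374
  x -0.015 n 4 z 0.0855 lat [-0.011 -0.001]
  x -0.009 n 26 z 0.0863 lat [-0.019  0.003]
  x -0.003 n 39 z 0.0863 lat [-0.02   0.013]
  x 0.003 n 49 z 0.0866 lat [-0.019  0.014]
  x 0.009 n 43 z 0.0867 lat [-0.019  0.013]
  x 0.015 n 44 z 0.0867 lat [-0.019  0.015]
  x 0.021 n 21 z 0.0863 lat [-0.019 -0.007]
  x 0.027 n 14 z 0.086 lat [-0.02  -0.011]
  x 0.033 n 3 z 0.0873 lat [-0.019 -0.015]
  x 0.039 n 30 z 0.1084 lat [-0.016  0.011]
  x 0.045 n 45 z 0.1085 lat [-0.016  0.013]
  x 0.051 n 53 z 0.1075 lat [-0.015  0.012]
side 176
  x -0.009 n 5 z 0.086 lat [0.008 0.019]
  x 0.003 n 11 z 0.0855 lat [-0.     0.017]
  x 0.009 n 20 z 0.0846 lat [-0.019  0.019]
  x 0.015 n 23 z 0.085 lat [-0.018  0.017]
  x 0.021 n 26 z 0.0848 lat [-0.027  0.017]
  x 0.027 n 22 z 0.0852 lat [-0.017  0.018]
  x 0.033 n 7 z 0.0845 lat [0.008 0.018]
  x 0.039 n 17 z 0.1063 lat [-0.013  0.017]
  x 0.045 n 25 z 0.1078 lat [-0.018  0.014]
  x 0.051 n 16 z 0.1071 lat [-0.012  0.014]
```

The pad hasn't moved (z=0.0855 everywhere), so the closed fingertips aren't as far ahead as nose_length says. I'll keep lowering in small steps and watch the force.

```bash
python3 -m creep '[{"travel":[0,0.002,0],"yaw":0,"jaw":0},{"travel":[0,0.004,0],"yaw":0,"jaw":0},{"travel":[0,0.004,0],"yaw":0,"jaw":0}]'; python3 -m creep '[{"travel":[0,0.002,0],"yaw":0,"jaw":0},{"travel":[0,0.004,0],"yaw":0,"jaw":0},{"travel":[0,0.004,0],"yaw":0,"jaw":0}]'
```

```text
time: 5.5
tool_pos: [0.4677, -0.1684, 0.0893]
ee_rot: [0.704, -0.704, -0.065, 0.065]
force: [0.2, -0.6, -0.3]
opening: 0.007
time: 5.88
tool_pos: [0.4677, -0.1684, 0.0853]
ee_rot: [0.704, -0.704, -0.065, 0.065]
force: [-0.0, 0.1, -0.5]
opening: 0.005
```

```bash
python3 - <<'E'
from h import *
T=np.array(robot.sense()["tool_pos"]); R=Rt()
for c in ["scene","side"]:
    m=robot.camera_model(c); im,d=robot.capture(c)
    f=200/np.tan(np.radians(m["fov_y"]/2))
    v,u=np.nonzero(d>0); z=d[v,u]; P=(np.c_[(u-m["cx"])/f*z,(v-m["cy"])/f*z,z]-np.array(m["t"]))@np.array(m["R"])
    Q=(P-T)@R
    w=(abs(Q[:,0])<.03)&(abs(Q[:,2])<.03)&(P[:,2]>.09)&(P[:,2]<.16)
    o=np.argsort(P[w,2]); print(c,w.sum()); print(np.c_[u,v,(Q*1000).round(),(P[:,2:]*1000).round()][w][o][:30:2])
    p=np.array(m["R"])@(T)+np.array(m["t"]); uu,vv=int(p[0]/p[2]*f+m["cx"]),int(p[1]/p[2]*f+m["cy"]); print(uu,vv)
    q=cv2.resize(im[max(vv-35,0):vv+35,uu-45:uu+45],None,fx=4,fy=4,interpolation=cv2.INTER_NEAREST)
    cv2.circle(q,(180,140),3,(255,0,255),1); cv2.imwrite(f"pics/t_{c}.png",q)
a,b=[cv2.imread(f"pics/t_{c}.png") for c in("scene","side")]; cv2.imwrite("pics/t5.png",np.hstack([a,b]))
E
```

```text
scene 384
[[190. 222.   7.  -8.   1.  93.]
 [189. 222.   7. -10.  -1.  95.]
 [192. 220.   9. -12.   5.  97.]
 [187. 223.   9. -12.  -6.  97.]
 [188. 223.  11. -13.  -6.  98.]
 [188. 222.   9. -14.  -4.  99.]
 [190. 220.   9. -14.   1. 100.]
 [193. 219.  11. -15.   6. 100.]
 [189. 220.   8. -15.  -1. 101.]
 [191. 220.  11. -16.   2. 101.]
 [187. 222.  11. -16.  -7. 102.]
 [188. 221.  10. -17.  -4. 102.]
 [184. 223.   9. -17. -12. 102.]
 [193. 218.  11. -17.   6. 102.]
 [186. 222.  10. -17.  -8. 103.]]
188 223
side 24
[[347. 141.  10.  -9.   4.  94.]
 [347. 140.   9. -11.   3.  96.]
 [347. 139.  10. -14.   3. 100.]
 [347. 137.   8. -16.  -3. 101.]
 [346. 135.   9. -18.  -8. 103.]
 [347. 136.   9. -20.  -1. 105.]
 [345. 132.  10. -22. -15. 107.]
 [347. 134.   9. -25.  -2. 111.]
 [347. 133.   9. -28.  -2. 114.]
 [347. 132.   9. -32.  -2. 117.]
 [347. 131.   9. -34.  -3. 119.]
 [346. 128.   9. -37. -11. 123.]]
350 142
```

View pics/t5.png

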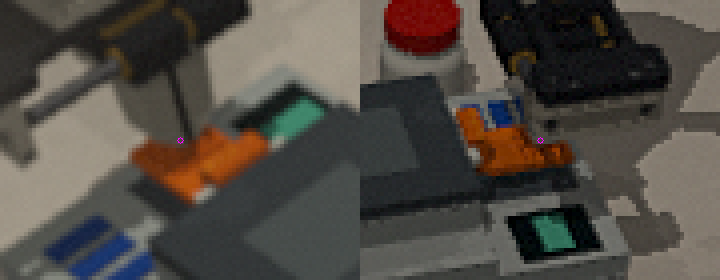

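```bash
cat > prof.py <<'E'
from h import *
def prof(cams=("wrist","scene")):
    O=np.array([.576,-.150]); a=np.radians(10.4); ex=np.array([np.cos(a),np.sin(a)]); ey=np.array([-ex[1],ex[0]])
    for c in cams:
        m=robot.camera_model(c); im,d=robot.capture(c)
        h=cv2.cvtColor(im,cv2.COLOR_BGR2HSV); k=(h[...,0]<18)&(h[...,1]>150)&(h[...,2]>90)&(d>0)
        v,u=np.nonzero(k); f=200/np.tan(np.radians(m["fov_y"]/2)); z=d[k]
        x,y=u-m["cx"],v-m["cy"]; r=np.hypot(x,y)+1e-9; s=np.tan(r/f)/r if c=="wrist" else 1/f
        P=(np.c_[x*s*z,y*s*z,z]-np.array(m["t"]))@np.array(m["R"])
        X=(P[:,:2]-O)@ex; Y=(P[:,:2]-O)@ey
        g=(abs(Y)<.03)&(X>-.14)&(X<-.04)&(P[:,2]>.05)&(P[:,2]<.13)
        for b in np.arange(-.13,-.05,.008):
            w=g&(X>=b)&(X<b+.008)
            if w.sum()>2: print(c,"mx",round(b+.004,3),"n",w.sum(),"z",np.median(P[w,2]).round(4))
if __name__=="__main__": prof(); s=robot.sense(); print(s["force"],s["joint_efforts"][1:3])
E
python3 prof.py
```

```text
wrist mx -0.126 n 517 z 0.0851
wrist mx -0.118 n 576 z 0.0856
wrist mx -0.11 n 10 z 0.0851
wrist mx -0.07 n 79 z 0.1078
scene mx -0.118 n 21 z 0.0853
scene mx -0.11 n 32 z 0.0863
scene mx -0.102 n 54 z 0.0864
scene mx -0.094 n 49 z 0.0864
scene mx -0.086 n 24 z 0.0862
scene mx -0.078 n 8 z 0.0862
scene mx -0.07 n 41 z 0.1085
scene mx -0.062 n 78 z 0.1083
scene mx -0.054 n 12 z 0.1076
[-0.73567285  0.78689554  0.10827514] [-43.03015351 -19.09170091]
```

```bash
python3 -m creep '[{"travel":[0,0.001,0],"yaw":0,"jaw":0},{"travel":[0,0.003,0],"yaw":0,"jaw":0},{"travel":[0,0.003,0],"yaw":0,"jaw":0}]'; python3 -m creep '[{"travel":[0,0.001,0],"yaw":0,"jaw":0},{"travel":[0,0.003,0],"yaw":0,"jaw":0},{"travel":[0,0.003,0],"yaw":0,"jaw":0}]'; python3 prof.py
```

```text
time: 6.45
tool_pos: [0.4677, -0.1685, 0.0823]
ee_rot: [0.704, -0.704, -0.065, 0.065]
force: [-0.4, 0.2, 0.0]
opening: 0.006
time: 6.82
tool_pos: [0.4677, -0.1684, 0.0793]
ee_rot: [0.704, -0.704, -0.065, 0.065]
force: [-0.5, 0.1, -0.3]
opening: 0.006
wrist mx -0.126 n 584 z 0.0851
wrist mx -0.118 n 330 z 0.0856
wrist mx -0.07 n 41 z 0.1007
scene mx -0.118 n 16 z 0.086
scene mx -0.11 n 19 z 0.0864
scene mx -0.102 n 40 z 0.0861
scene mx -0.094 n 52 z 0.0865
scene mx -0.086 n 20 z 0.0862
scene mx -0.078 n 10 z 0.0863
scene mx -0.07 n 41 z 0.1086
scene mx -0.062 n 78 z 0.1083
scene mx -0.054 n 12 z 0.1072
[ 0.80033082 -0.2211696   0.01318562] [-43.17132711 -18.78073812]
```

```bash
python3 -m creep '[{"travel":[0,0.001,0],"yaw":0,"jaw":0},{"travel":[0,0.003,0],"yaw":0,"jaw":0},{"travel":[0,0.003,0],"yaw":0,"jaw":0}]';  python3 - <<'E'
from h import *
T=np.array(robot.sense()["tool_pos"]); R=Rt()
m=robot.camera_model("scene"); im,d=robot.capture("scene")
f=200/np.tan(np.radians(m["fov_y"]/2))
p=np.array(m["R"])@T+np.array(m["t"]); uu,vv=int(p[0]/p[2]*f+m["cx"]),int(p[1]/p[2]*f+m["cy"])
v,u=np.mgrid[vv-14:vv+8,uu-8:uu+9]; z=d[v,u]
P=(np.stack([(u-m["cx"])/f*z,(v-m["cy"])/f*z,z],-1)-np.array(m["t"]))@np.array(m["R"])
np.set_printoptions(linewidth=200)
print(uu,vv); print((P[...,2]*1000).round().astype(int)); print((((P-T)@R)[...,0]*1000).round().astype(int))
E
```

```text
time: 7.3
tool_pos: [0.4678, -0.1686, 0.0764]
ee_rot: [0.704, -0.704, -0.065, 0.065]
force: [-0.8, -0.0, 1.1]
opening: 0.007
188 227
[[129 127 127 125 125 122 121 118 117 116 118 116 113 112 111 108 107]
 [127 126 123 122 121 120 121 117 116 115 115 114 112 109 107 107 105]
 [127 124 123 122 120 118 116 114 112 112 111 111 109 107 106 104 103]
 [122 122 120 118 117 117 117 113 108 108 109 107 107 105 104 101 101]
 [122 120 117 116 116 114 113 111 108 106 106 106 106 103 102  99 100]
 [119 119 115 115 113 112 111 109 106 106 104 105 103 102  98  97  97]
 [116 114 646 113 112 109 107 106 103 103 102 103  99  98  95  96  62]
 [115 113 111 109 108 108 108 105 104 100  99 101  99  97  93  94  83]
 [110 111 111 108 107 105 105 103 102  99  97  97  95  93  93  84  86]
 [109 108 109 108 104 105 101 101  98  95  92  94  92  92  92  85  85]
 [104 104 106 103 103 100 100 100  96  95  92  90  90  88  85  86  86]
 [ 99 103 105 101  99 101  98  95  94  93  90  90  88  88  86  85  86]
 [ 86  98 646 101  99  98  97  95  91  91  90  87  89  85  84  86  85]
 [ 84  85  99  98  97  95  93  93  90  90  8
[... 1458 characters left out ...]
548  10  10  10  11  10   8   9  10   8  12  10  10  13  14]
 [ -8  -6   9  10  11  10   9  10  10  10   9   9  10  10  14  16  38]
 [ -5  -4  -3   0   0   2   4   5  11  10  10  11  12  15  36  39  40]
 [ -3  -2   0   3   2   5   5   9   9  10  11  14  16  38  39  42  42]
 [ -1   0   2   4   5   6   9  11   9  14  16  17  38  40  42  44  43]
 [  0   2   5   7   9   8  11  12  15  15  17  18  38  42  44  46  47]
 [  0   4   6   8  10  11  14  14  16  18  19  21  23  40  44  47  49]
 [-14   3   8  10  12  14  15  18  17  19  20  22  25  39  44  45  50]
 [-15 -12   5   6  11  15  16  18  21  21  22  25  26  40  42  44  48]
 [-10  -8  -8  -8  12  15  18  20  22  23  23  26  27  28  41  47  50]]
```

```bash
python3 -m creep '[{"travel":[0,0.001,0],"yaw":0,"jaw":0},{"travel":[0,0.003,0],"yaw":0,"jaw":0},{"travel":[0,0.003,0],"yaw":0,"jaw":0}]';  python3 - <<'E'
from h import *
T=np.array(robot.sense()["tool_pos"]); R=Rt()
np.set_printoptions(linewidth=200)
for c in ["scene","side"]:
    m=robot.camera_model(c); im,d=robot.capture(c)
    f=200/np.tan(np.radians(m["fov_y"]/2))
    v,u=np.nonzero(d>0); z=d[v,u]; P=(np.c_[(u-m["cx"])/f*z,(v-m["cy"])/f*z,z]-np.array(m["t"]))@np.array(m["R"])
    Q=(P-T)@R; hsv=cv2.cvtColor(im,cv2.COLOR_BGR2HSV)[v,u]; org=(hsv[:,0]<18)&(hsv[:,1]>150)
    for b in range(-42,42,4):
        w=(Q[:,0]>-.015)&(Q[:,0]<.0125)&(Q[:,2]*1000>=b)&(Q[:,2]*1000<b+4)&~org&(P[:,2]>.0895)&(P[:,2]<.2)
        if w.any(): i=np.argmin(P[w,2]); print(c,"lat",b+2,"lowest z",P[w,2][i].round(4),"x",Q[w,0][i].round(4), "px",u[w][i],v[w][i])
import prof; prof.prof()
E
```

```text
time: 7.72
tool_pos: [0.4678, -0.1685, 0.0734]
ee_rot: [0.704, -0.704, -0.065, 0.065]
force: [-0.3, -1.3, 2.0]
opening: 0.005
scene lat -32 lowest z 0.1444 x -0.0054 px 165 208
scene lat -20 lowest z 0.0983 x -0.0047 px 177 223
scene lat -16 lowest z 0.0951 x -0.0044 px 178 224
scene lat -12 lowest z 0.0913 x 0.0097 px 186 227
scene lat -8 lowest z 0.0906 x 0.0105 px 187 227
scene lat -4 lowest z 0.0903 x 0.0087 px 189 225
scene lat 0 lowest z 0.0911 x 0.0066 px 190 223
scene lat 4 lowest z 0.0919 x 0.0096 px 193 222
scene lat 8 lowest z 0.0896 x 0.0089 px 194 222
scene lat 12 lowest z 0.0911 x 0.0089 px 196 220
scene lat 16 lowest z 0.0967 x 0.0114 px 197 218
side lat -16 lowest z 0.0973 x 0.0091 px 345 135
side lat -12 lowest z 0.0935 x 0.0097 px 345 137
side lat -8 lowest z 0.0978 x 0.009 px 346 137
side lat -4 lowest z 0.0908 x 0.0095 px 346 140
side lat 0 lowest z 0.0897 x 0.0102 px 346 141
side lat 4 lowest z 0.0947 x 0.0097 px 347 141
side lat 12 lowest z 0.169 x 0.007 px 351 118
side lat 16 lowest z 0.1692 x -0.0041 px 356 118
side lat 20 lowest z 0.167 x -0.0006 px 355 120
side lat 24 lowest z 0.1693 x 0.006 px 353 121
side lat 28 lowest z 0.1622 x -0.003 px 357 124
side lat 32 lowest z 0.1634 x -0.0068 px 359 124
wrist mx -0.126 n 563 z 0.0785
wrist mx -0.118 n 362 z 0.0794
wrist mx -0.07 n 12 z 0.0971
scene mx -0.118 n 12 z 0.08
scene mx -0.11 n 18 z 0.0813
scene mx -0.102 n 23 z 0.0828
scene mx -0.094 n 23 z 0.0829
scene mx -0.086 n 19 z 0.084
scene mx -0.078 n 11 z 0.1072
scene mx -0.07 n 52 z 0.1084
scene mx -0.062 n 61 z 0.1088
```

The pad is now moving: about 5 mm down, 2 N, tilt about 0.12 rad, lid still shut. The closed tips really lie about 8 mm above the TCP. I'll press 5 mm more.

```bash
python3 -m creep '[{"travel":[0,0.001,0],"yaw":0,"jaw":0},{"travel":[0,0.002,0],"yaw":0,"jaw":0},{"travel":[0,0.003,0],"yaw":0,"jaw":0},{"travel":[0,0.004,0],"yaw":0,"jaw":0},{"travel":[0,0.005,0],"yaw":0,"jaw":0},{"travel":[0,0.005,0],"yaw":0,"jaw":0}]';  python3 - <<'E'
from h import *
import prof; prof.prof(("wrist",))
for c in ["side","scene"]:
    im,_=robot.capture(c); print([(round(r["p"],2),toW(c,r["at"]).round(3)) for r in robot.mark_of(c,"lid_lip")[:2]])
    if c=="side": cv2.imwrite("pics/s6.png",cv2.resize(im[60:220,200:420],None,fx=3,fy=3))
E
```

```text
time: 8.68
tool_pos: [0.4679, -0.1685, 0.0685]
ee_rot: [0.704, -0.704, -0.065, 0.065]
force: [-0.9, -0.5, 1.9]
opening: 0.006
wrist mx -0.126 n 386 z 0.0706
wrist mx -0.118 n 479 z 0.072
[]
[(0.93, array([ 0.534, -0.159,  0.162]))]
```

View pics/s6.png

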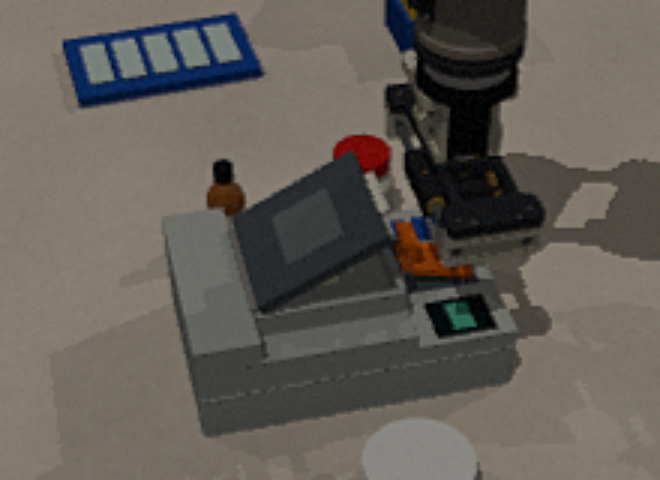

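```bash
python3 -m creep '[{"travel":[0,-0.002,0],"yaw":0,"jaw":0},{"travel":[0,-0.006,0],"yaw":0,"jaw":0},{"travel":[0,-0.012,0],"yaw":0,"jaw":0}]';  python3 - <<'E'
from h import *
for c in ["side","scene"]:
    im,_=robot.capture(c); print([(round(r["p"],2),toW(c,r["at"]).round(3)) for r in robot.mark_of(c,"lid_lip")[:2]])
E
```

```text
time: 9.3
tool_pos: [0.4679, -0.1684, 0.0807]
ee_rot: [0.704, -0.704, -0.065, 0.065]
force: [0.1, 0.5, -0.8]
opening: 0.005
[(0.64, array([ 0.561, -0.152,  0.198])), (0.28, array([ 0.658, -0.294,  0.042]))]
[(0.75, array([ 0.563, -0.148,  0.196]))]
```

The side view shows the lid rising mid-pop, its lip at (375,185) clear of the gripper. The later reading puts the lip at (0.562, -0.150, 0.197), which matches 0.9 rad. Next I raise and move in front of the lip, with the tip about 12 mm below it.

```bash
python3 -m creep '[{"travel":[0,-0.05,0],"yaw":0,"jaw":0},{"travel":[0,-0.093,0],"yaw":0,"jaw":0},{"travel":[0,-0.093,0],"yaw":0,"jaw":0},{"travel":[0.04,-0.093,0],"yaw":0,"jaw":0},{"travel":[0.07,-0.093,0],"yaw":0,"jaw":0},{"travel":[0.07,-0.093,0],"yaw":0,"jaw":0}]';  python3 - <<'E'
from h import *
import prof; prof.prof(("scene",))
for c in ["scene","side"]:
    im,_=robot.capture(c); print([(round(r["p"],2),toW(c,r["at"]).round(3)) for r in robot.mark_of(c,"lid_lip")[:2]])
cv2.imwrite("pics/s7.png",cv2.resize(im[40:220,200:420],None,fx=3,fy=3))
E
```

```text
time: 10.25
tool_pos: [0.5373, -0.155, 0.1718]
ee_rot: [0.704, -0.704, -0.065, 0.066]
force: [-0.8, -0.7, -0.2]
opening: 0.007
scene mx -0.126 n 3 z 0.0855
scene mx -0.118 n 53 z 0.0865
scene mx -0.11 n 43 z 0.0862
scene mx -0.102 n 25 z 0.0864
scene mx -0.094 n 23 z 0.0865
scene mx -0.086 n 15 z 0.0858
scene mx -0.078 n 11 z 0.0856
scene mx -0.07 n 5 z 0.086
[(0.71, array([ 0.565, -0.15 ,  0.195]))]
[(0.83, array([ 0.564, -0.151,  0.198]))]
```

View pics/s7.png

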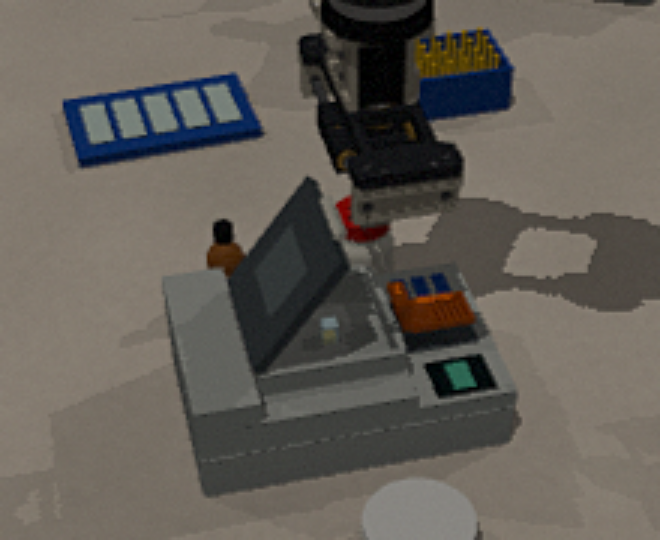

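Popped lid (lip at about (330,220)), the cuvette in place (330,328), and the tab back at rest (430,300). I'll push back in an arc.

```bash
python3 -m creep '[{"travel":[0.01,0,0],"yaw":0,"jaw":0},{"travel":[0.018,0,0],"yaw":0,"jaw":0},{"travel":[0.026,-0.002,0],"yaw":0,"jaw":0},{"travel":[0.034,-0.005,0],"yaw":0,"jaw":0},{"travel":[0.042,-0.008,0],"yaw":0,"jaw":0},{"travel":[0.05,-0.011,0],"yaw":0,"jaw":0},{"travel":[0.058,-0.013,0],"yaw":0,"jaw":0},{"travel":[0.064,-0.014,0],"yaw":0,"jaw":0},{"travel":[0.064,-0.014,0],"yaw":0,"jaw":0}]';  python3 - <<'E'
from h import *
for c in ["scene","side"]:
    im,_=robot.capture(c); print([(round(r["p"],2),toW(c,r["at"]).round(3)) for r in robot.mark_of(c,"lid_lip")[:2]])
cv2.imwrite("pics/s8.png",cv2.resize(im[40:220,200:420],None,fx=3,fy=3))
E
```

```text
time: 11.62
tool_pos: [0.5999, -0.1439, 0.1874]
ee_rot: [0.704, -0.704, -0.065, 0.065]
force: [-0.8, 0.5, -0.2]
opening: 0.005
[]
[(0.75, array([ 0.612, -0.139,  0.222]))]
```

View pics/s8.png

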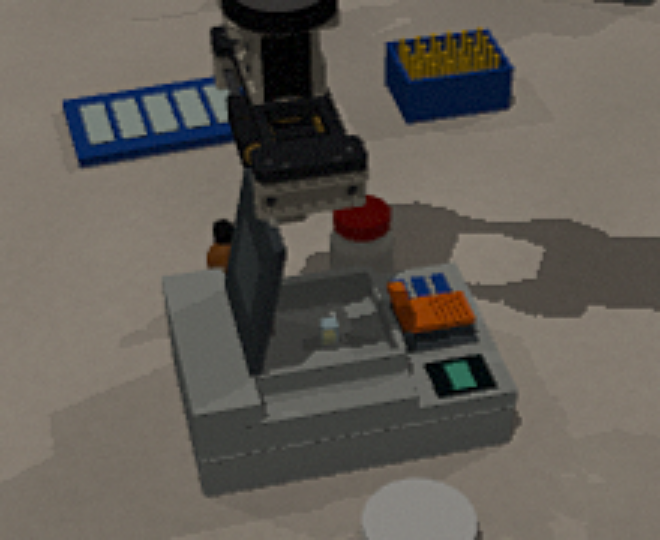

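The lid is at about 1.36 rad with the finger on the lip. I'll push 50 mm more.

```bash
python3 -m creep '[{"travel":[0.008,-0.001,0],"yaw":0,"jaw":0},{"travel":[0.016,-0.002,0],"yaw":0,"jaw":0},{"travel":[0.024,-0.003,0],"yaw":0,"jaw":0},{"travel":[0.032,-0.003,0],"yaw":0,"jaw":0},{"travel":[0.04,-0.003,0],"yaw":0,"jaw":0},{"travel":[0.046,-0.003,0],"yaw":0,"jaw":0},{"travel":[0.05,-0.003,0],"yaw":0,"jaw":0},{"travel":[0.05,-0.003,0],"yaw":0,"jaw":0}]';  python3 - <<'E'
from h import *
for c in ["scene","side"]:
    im,_=robot.capture(c); print([(round(r["p"],2),toW(c,r["at"]).round(3)) for r in robot.mark_of(c,"lid_lip")[:2]])
E
```

```text
time: 12.82
tool_pos: [0.6488, -0.1348, 0.1903]
ee_rot: [0.704, -0.704, -0.065, 0.065]
force: [-0.1, 0.3, -0.4]
opening: 0.006
[(0.71, array([ 0.683, -0.126,  0.211]))]
[(0.68, array([ 0.579, -0.15 , -0.003])), (0.64, array([ 0.68 , -0.129,  0.213]))]
```

The lip is at meter x≈0.107, z≈0.212, so the lid is at about 1.93 rad, fully open. Retreating now.

```bash
python3 -m creep '[{"travel":[-0.03,0,0],"yaw":0,"jaw":0},{"travel":[-0.08,0,0],"yaw":0,"jaw":0},{"travel":[-0.13,-0.02,0],"yaw":0,"jaw":0},{"travel":[-0.17,-0.05,0],"yaw":0,"jaw":0},{"travel":[-0.17,-0.05,0],"yaw":0,"jaw":0},{"travel":[-0.17,-0.05,0],"yaw":0,"jaw":0},{"travel":[-0.17,-0.05,0],"yaw":0,"jaw":0}]';  python3 - <<'E'
from h import *
import prof; prof.prof(("scene",))
for c in ["scene","side"]:
    im,_=robot.capture(c)
    for l in ["lid_lip","cuvette_mid","dropper_mid","jar_mid","dishes_mid"]: print(c,l,[(round(r["p"],2),toW(c,r["at"]).round(3)) for r in robot.mark_of(c,l)[:1]])
cv2.imwrite("pics/s9.png",cv2.resize(im[40:240,180:420],None,fx=3,fy=3)[:600])
E
```

```text
time: 13.9
tool_pos: [0.482, -0.1656, 0.2395]
ee_rot: [0.704, -0.704, -0.065, 0.066]
force: [0.6, 0.4, -0.2]
opening: 0.006
scene mx -0.126 n 6 z 0.0861
scene mx -0.118 n 60 z 0.0867
scene mx -0.11 n 57 z 0.0864
scene mx -0.102 n 62 z 0.0864
scene mx -0.094 n 47 z 0.0868
scene mx -0.086 n 26 z 0.0858
scene mx -0.078 n 12 z 0.086
scene mx -0.07 n 65 z 0.107
scene mx -0.062 n 92 z 0.1081
scene mx -0.054 n 11 z 0.1058
scene lid_lip [(0.61, array([ 0.683, -0.126,  0.214]))]
scene cuvette_mid [(0.6, array([ 0.535, -0.318,  0.038]))]
scene dropper_mid [(0.58, array([ 0.66 , -0.291,  0.04 ]))]
scene jar_mid [(0.69, array([ 0.533, -0.315,  0.039]))]
scene dishes_mid [(0.93, array([0.506, 0.021, 0.016]))]
side lid_lip [(0.95, array([ 0.676, -0.129,  0.216]))]
side cuvette_mid [(0.55, array([ 0.575, -0.148,  0.064]))]
side dropper_mid [(0.46, array([ 0.658, -0.293,  0.044]))]
side jar_mid [(0.64, array([ 0.534, -0.317,  0.043]))]
side dishes_mid [(0.95, array([0.507, 0.024, 0.019]))]
```

View pics/s9.png

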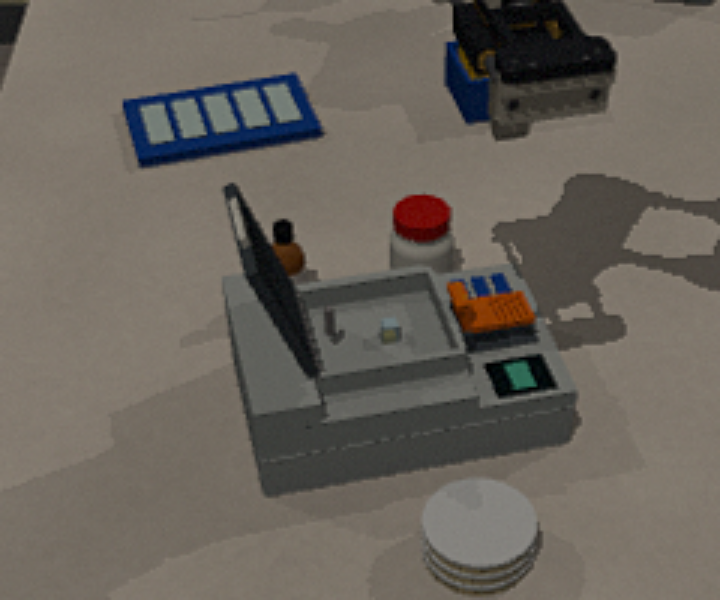

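The lid leans back fully open (230,190 to 315,370). The cuvette is in its well (390,328), the tab is at rest, the bystanders are in place and the robot is clear. Handing in.

```bash
python3 -c "
from plant import robot
print(robot.sign_off(), robot.sense()['time'])"
```

```text
the job is handed in; nothing more can be done
the job is handed in; nothing more can be done
```

The lid is fully open and staying there by itself, and I handed the job in at about 14 s of the 42 s allowed. I pressed the orange tab with shut fingers until the lid popped up. I then pushed the lip back in an arc until the lid fell open, and withdrew.

**Last checks, after withdrawing:**
- **Lid:** the lip is at about z 0.215, roughly 1.9 rad, in both cameras. It was still there after the robot had moved away.
- **Tab:** flat again at z 0.086 m, so it has sprung back.
- **Cuvette:** seen standing in its well. The side camera's estimate was (0.575, -0.148, 0.064), which fits.
- **Bottle, jar and dishes:** within about 6 mm of their first readings, which is about the accuracy of the measurement.
- **Force:** the highest wrist force I read while pressing was about 2 N.

**What disagreed:**
- **Finger length:** the shut fingertips met the pad about 27 mm later than `robot.nose_length` (19 mm) implied. I lowered in small steps, watching the force and depth readings, until the pad moved.
- **False cuvette match:** in the last check the scene camera's cuvette detection landed on the jar, so I ignored it.

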